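Third hand for fitting a drawer fin

ROBOT

A 6-joint arm with a two-finger parallel gripper is mounted at the origin on a cart in front of the work surface, level with it; the furniture and walls round the work are solid. World frame = base frame: x ahead of the robot, y to its left, z up, the work surface at z = 0. Lengths are in mm, angles in rad, forces in N, time in s.
With the tool pointing down it reaches from about 350 to 975 mm from the base axis. Payload 4.9 kg.
Tool frame: the origin (TCP) lies midway between the tips of the shut fingers; the grasp point (between the pads) lies 19 mm behind it; z points along the fingers, y is the line along which they close (so a half turn about z gives the same grasp; the last joint's range is limited). The gripper opens to 85 mm and grips with 20 to 120 N. Pads are 22 mm wide; open, the fingers measure 114 mm over their backs; the gripper's body (76 mm by 85 mm) begins 54 mm behind the grasp point. The pads swing forward as they close: fully open they stand 13 mm farther back than shut.
Start: joints at [1.175, 0.053, 1.613, -0, 1.476, -0.119], TCP at [170.789, 601.193, 231.304] pointing down, gripper open.
Joint ranges: [-3.01, 3.01], [-1.01, 2.22], [0.06, 2.58], [-1.02, 4.17], [0.09, 2.62], [-3.14, 3.14]. Speed limits (rad/s): [2.57, 2.57, 3.14, 3.14, 3.14, 3.14].

INTERFACE

Orientations are given as a unit quaternion [x, y, z, w].
In Python, from plant import env, vision gives the robot as it stands.
- The arm moves only by the tool arm_command, never from a script. Its argument "commands" is a list of rows, each a list of 2 entries, a list of its own where there are three numbers: the shift along the tool's x, y, z in m, then the turn about the tool's z in rad. A call has exactly 8 rows; each row is the pose to reach, as a shift and turn from the pose commanded when the call began, along the tool's axes at that moment; what a row does not reach only later rows make up. A row lasts 1/10 s, in which the tool goes at most 50 mm and 8.59 degrees, less where a joint would pass 70% of its speed; a pose out of reach is approached as far as the arm can. A call with a gripper value outside its range is refused whole. "fingers" is the closure, from 0 (fully open) to 1 (shut), set as the call begins (left out, the last holds). The fingers move at their own pace and stop on an object; "grip_force" is the grip in N (left out, the last holds). Time passes only in rows, so rows that repeat a pose let the fingers close, or fill a call up. It gives the time, the measured TCP pose, the force, the opening and the grip force at its end, in the units of the state.
- env.get_state(): the state, without advancing time (a new reading comes with each control period).
- vision.capture(name): name is "side" or "top" or "wrist"; returns a dict with "pixels" (384x512x3 uint8, red, green, blue), "fx", "fy", "cx", "cy" (pixels), "world_from_camera" (4x4, takes a point from camera to world coordinates); the wrist camera has in their place "mount" (4x4, takes a point from camera to tool coordinates, whose origin is the TCP and whose axes are the flange's). Camera axes: x right, y up, looking along -z (the intrinsics and any distortion apply to the point x, -y, -z); pixel columns grow to the right and rows downward; lengths in mm; the calibration is good to about 2 mm. A picture is of the moment at which its call begins: read the wrist's pose just before it. There is no depth.
- env.job_done(): hands the job in; it is judged then, once.
The state is a dict: "t": time; "q": joint angles; "joint_vel": joint speeds; "effort": joint torques, N m; "eef_pos": TCP position; "tcp_rot": TCP orientation; "contact_force": force on the tool from outside, world axes, zero at the start; "ft_torque": the same for the moment, N m; "gripper_width": opening from 0.0 (shut) to 1.0 (fully open); "gripper_force": force on a finger pad.
Only numpy, scipy, OpenCV 4.12 (cv2) and the standard library are available. Lean on these libraries where they do the work, as an engineer would, in place of code of your own. Each camera call takes 0.05 s, during which the arm holds its last target. There are 200 camera calls.

TASK

Put the loose wooden fin into the spice drawer on the worktop: stand it on the drawer floor, square to the back wall and in line with the fin already fitted, its square-cut end pushed home into the empty housing (upright groove) where the new screw is waiting and its sloping end towards the brass-handled front. Act as the third hand for the colleague who will drive the screw: finish while still gripping the fin and pressing it against the back wall with a steady push of about 10 N (no less than 5, no more than 18), without letting go. Leave the screwdriver, jigger and coaster where they are.

Things in the scene. Friction and masses are not known exactly. Their poses are not given: they have to be found in the camera images.
- drawer: Small oak spice drawer fixed on a rubber mat, walls 80 mm high, dark painted front (252 mm wide, 97 high) with brass bar pull reaching x = 143 mm. Origin: on the worktop under its middle; z up, x from the back wall (nearest the robot) to the painted front. Floor at z = 10 mm; insides: back wall x = -88, front x = +92, sides y = +-108 mm; outside 240 mm wide, back at x = -100 mm.
- drawer_back: The drawer's 12 mm back wall, part of it: same origin and axes as the drawer. In its inner face two upright housings (grooves 17 mm wide, 6 mm deep, open at the top, down to the floor) centred at y = +40 and -40 mm, bottoms at x = -94 mm; one holds the fitted fin, the other is empty. The push is measured between this wall and the loose fin.
- screw: Small brass screw (9 mm head) started from outside through the back wall into the empty housing, its head 6 mm proud of the wall, 31 mm above the drawer floor. Origin: on the drawer floor level (10 mm above the worktop), in the middle of the groove bottom of the EMPTY housing; axes parallel to the drawer's. The square end of the fin must arrive here.
- fitted_fin: Fin of the same shape already screwed in place; fixed. Origin: on the drawer floor level, in the middle of the groove bottom of its own housing; x runs along it towards the drawer front.
- fin: Loose brown wooden fin: board 140 mm long, 14 thick, 62 high, about 90 g, standing on its long edge on the worktop in front of the sink. Origin: middle of its underside; z up; x along it from square-cut end (x = -70 mm) to sloping end (+70). Full height from x = -70 to +20 mm, then sloping down to 34 mm. Pinch it across its thickness from above at x = -15 to 0 mm.
- fin_end (a point): On the loose fin: middle of the lower edge of its square-cut end (the end with a dark pilot hole and upright edges chamfered 3 mm), 70 mm from the fin's origin.
- screwdriver: Screwdriver, 170 mm, lying on the worktop; leave alone. Origin: at its middle.
- jigger: Brass double jigger, 44 mm across, 90 mm high, standing; leave alone. Origin: centre of its foot.
- coaster: Square black slate coaster, 68 x 68 x 8 mm, lying flat; leave alone. Origin: centre of its underside.

How it is judged (in metres and radians):
On the way:
1. the fin stands on the drawer floor, square-cut end at the empty housing, in line (y of fin_end in the frame of screw between -0.003 and 0.003 m and z of fin_end in the frame of screw below 0.003 m and angle between the x axis of fin and the x axis of drawer, either way round below 0.07 rad and angle between fin's own z axis and vertical below 0.06 rad and x of fin_end in the frame of screw between -0.003 and 0.03 m), for 0.1 s.
At the end, for the whole second after the job is handed in: Fin on the drawer floor (3 mm), upright (0.06 rad), square to the back wall (0.07 rad), square end home in the empty housing (3 mm of its bottom and middle); fingers still gripping it (over 3 N) and the fin pressing on the back wall with 5 to 18 N through the last second (y of fin_end in the frame of screw between -0.003 and 0.003 m and z of fin_end in the frame of screw below 0.003 m and angle between the x axis of fin and the x axis of drawer, either way round below 0.07 rad and angle between fin's own z axis and vertical below 0.06 rad and x of fin_end in the frame of screw between -0.003 and 0.003 m and contact force between fin and drawer_back between 5 and 18 N and contact force between the fingers and fin above 3 N and linear speed of fin below 0.02 m/s); the arm keeps its last pose, push and grip.
It fails at once if the screwdriver is disturbed (moved more than 20 mm) (distance of screwdriver from where it was at the start of the episode above 0.02 m).
It fails at once if the jigger is disturbed (moved more than 20 mm) (distance of jigger from where it was at the start of the episode above 0.02 m).
It fails at once if the coaster is disturbed (moved more than 20 mm) (distance of coaster from where it was at the start of the episode above 0.02 m).
It also fails if it takes over 54 s, if anything falls off the work surface, if the arm or the gripper's body presses on something with over 40 N, if the wrist force passes 120 N, or if a joint passes its speed limit or range.

## Working session

There is one attempt and no reset: what is moved stays moved. The work goes in short steps, Python scripts to look and compute and a tool call to move; the robot and the scene stay as the last step left them, time stands still between calls to the robot, and variables do not carry over. Pictures are saved under pics/ and viewed, at most 10 in all, crops included, and the job is handed in when it is done.

Besides the shell and the picture viewer there is one more tool, called as name([rows], argument=value, ...), one row to a line, values as JSON. arm_command: Moves the arm, as the interface text tells. Its arguments: {"type":"object","properties":{"commands":{"type":"array","items":{"type":"array"}},"fingers":{"type":"number"},"grip_force":{"type":"number"}},"required":["commands"]}

```bash
mkdir -p pics; ls; cat > h.py <<'E'
import sys; sys.path.insert(0,'.')
import numpy as np, cv2
from plant import env, vision
from scipy.spatial.transform import Rotation as R
def cap(name,fn=None):
    s=env.get_state(); c=vision.capture(name)
    if name=='wrist':
        T=np.eye(4);T[:3,:3]=R.from_quat(s['tcp_rot']).as_matrix();T[:3,3]=np.array(s['eef_pos'])
        c['T']=T@np.array(c['mount'])
    else: c['T']=np.array(c['world_from_camera'])
    if fn: cv2.imwrite('pics/'+fn,c['pixels'][:,:,::-1])
    return c
def ray(c,uv,z):
    d=np.array([(uv[0]-c['cx'])/c['fx'],-(uv[1]-c['cy'])/c['fy'],-1])
    d=c['T'][:3,:3]@d;o=c['T'][:3,3]
    return o+d*(z-o[2])/d[2]
def proj(c,P):
    p=np.linalg.inv(c['T'])@np.append(P,1)
    return np.array([c['cx']+c['fx']*p[0]/-p[2],c['cy']-c['fy']*p[1]/-p[2]])
E
python3 - <<'E'
from h import *
s=env.get_state();print({k:s[k] for k in ['t','eef_pos','tcp_rot','contact_force','gripper_width']})
a=cap('top','top.png');b=cap('side','side.png');w=cap('wrist','wr.png')
print({k:v for k,v in w.items() if k!='pixels'});print(a['T'],a['fx'],b['T'],b['fx'],[k for k in a])
np.savez('c0.npz')
E
```

```text
pics
{'t': 0.0, 'eef_pos': array([170.55748372, 600.63304273, 230.06892757]), 'tcp_rot': array([ 1.37972529e-01,  9.90435532e-01, -9.85109343e-04, -2.59809734e-04]), 'contact_force': array([0.83586948, 0.69198411, 0.62727068]), 'gripper_width': 1.0004418693316022}
{'fx': 296.9818096739468, 'fy': 296.9818096739468, 'cx': 257.3131866357043, 'cy': 190.61718335631005, 'mount': array([[ 1.13547841e-04,  9.49120329e-01,  3.14913620e-01,
         7.88144555e+01],
       [ 9.99999737e-01,  1.17747825e-04, -7.15449100e-04,
        -1.83692568e+00],
       [-7.16127679e-04,  3.14913618e-01, -9.49120066e-01,
        -1.41804071e+02],
       [ 0.00000000e+00,  0.00000000e+00,  0.00000000e+00,
         1.00000000e+00]]), 'T': array([[ 2.73183745e-01, -9.13185626e-01, -3.02427930e-01,
         9.43673330e+01],
       [ 9.61961163e-01,  2.58950370e-01,  8.70369256e-02,
         6.20696183e+02],
       [-1.16704490e-03, -3.14700997e-01,  9.49190139e-01,
         3.71991886e+02],
       [ 0.00000000e+00,  0.00000000e+00,  0.00000000e+00,
         1.00000000e+00]])}
[[ 1.99239291e-02  9.92254541e-01 -1.22613063e-01  3.36755581e+02]
 [-9.99798542e-01  1.94752067e-02 -4.85717396e-03 -1.77467495e+01]
 [-2.43163816e-03  1.22685136e-01  9.92442666e-01  1.45014455e+03]
 [ 0.00000000e+00  0.00000000e+00  0.00000000e+00  1.00000000e+00]] 399.92214818630464 [[ 9.86143764e-01  8.92592801e-02 -1.39832960e-01  2.44513672e+02]
 [-1.63642409e-01  3.85027367e-01 -9.08281393e-01 -1.60656506e+03]
 [-2.72330267e-02  9.18578634e-01  3.94298941e-01  7.49940117e+02]
 [ 0.00000000e+00  0.00000000e+00  0.00000000e+00  1.00000000e+00]] 378.9514201282409 ['pixels', 'fx', 'fy', 'cx', 'cy', 'world_from_camera', 'T']
```

View pics/top.png

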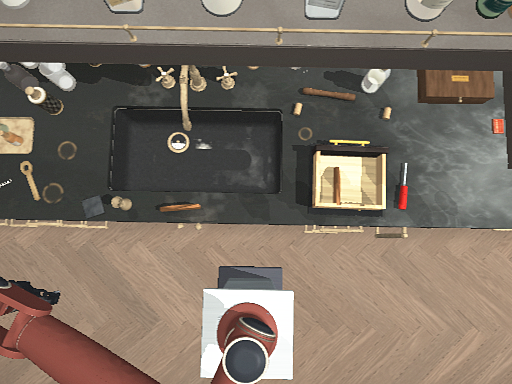

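View pics/side.png

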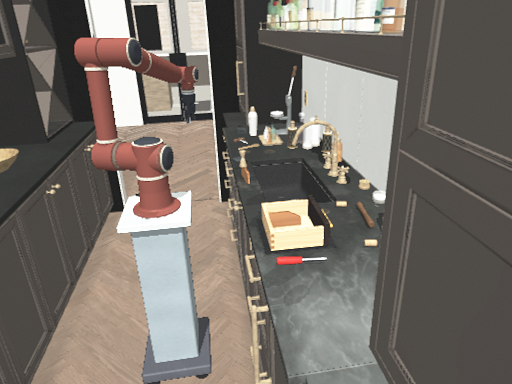

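The top view shows the fin at about (180,207), the jigger at (122,202) and the coaster at (93,206). The drawer is at about (349,180) with the fitted fin on its left (337,185), so the empty housing is on the right. The side view agrees. The screwdriver is to the right at (404,186).

```bash
python3 - <<'E'
from h import *
c=cap('top'); im=c['pixels'][:,:,::-1]
hsv=cv2.cvtColor(im,cv2.COLOR_BGR2HSV)
def big(m,x0,y0,x1,y1):
    q=np.zeros_like(m);q[y0:y1,x0:x1]=m[y0:y1,x0:x1]
    cs,_=cv2.findContours(q,cv2.RETR_EXTERNAL,cv2.CHAIN_APPROX_NONE);return max(cs,key=cv2.contourArea)
m=((hsv[...,0]<18)&(hsv[...,1]>90)&(hsv[...,2]>60)).astype('u1')*255
r=cv2.minAreaRect(big(m,150,198,215,216));b=cv2.boxPoints(r);print('fin',r)
for z in (0,31,62): print(z,ray(c,r[0],z).round(1),[ray(c,p,z)[:2].round(0) for p in b])
m2=((hsv[...,0]>12)&(hsv[...,0]<35)&(hsv[...,1]>25)&(hsv[...,2]>150)).astype('u1')*255
r=cv2.minAreaRect(big(m2,305,145,395,215));b=cv2.boxPoints(r);print('drawer',r)
print([ray(c,p,80)[:2].round(1) for p in b],ray(c,r[0],80))
for n,p in (('jig',(122,202)),('coa',(93,206)),('sd',(404,186)),('sink front edge',(200,193))):print(n,ray(c,p,0).round(0))
big1=cv2.resize(im[140:220,75:235],None,fx=5,fy=5,interpolation=cv2.INTER_CUBIC)
big2=cv2.resize(im[130:220,300:420],None,fx=5,fy=5,interpolation=cv2.INTER_CUBIC)
big2=cv2.copyMakeBorder(big2,0,0,0,200,cv2.BORDER_CONSTANT)
cv2.imwrite('pics/z1.png',cv2.resize(np.vstack([big1,big2]),None,fx=.7,fy=.7))
E
```

```text
fin ((179.95863342285156, 207.00347900390625), (5.647092819213867, 40.27705764770508), 85.2363510131836)
0 [435.5 253.2   0. ] [array([438., 327.]), array([453., 182.]), array([433., 179.]), array([418., 324.])]
31 [433.4 247.4  31. ] [array([436., 320.]), array([451., 177.]), array([431., 175.]), array([416., 317.])]
62 [431.3 241.6  62. ] [array([434., 312.]), array([448., 173.]), array([429., 171.]), array([414., 310.])]
drawer ((349.5478515625, 180.9637451171875), (73.32195281982422, 57.13917541503906), 2.642545223236084)
[array([ 436.2, -213.3]), array([ 635.8, -222.1]), array([ 628.7, -477.2]), array([ 429.5, -463.9])] [ 531.65804597 -344.16318438   80.        ]
jig [450. 465.   0.]
coa [433. 570.   0.]
sd [ 528. -562.    0.]
sink front edge [488. 182.   0.]
```

View pics/z1.png

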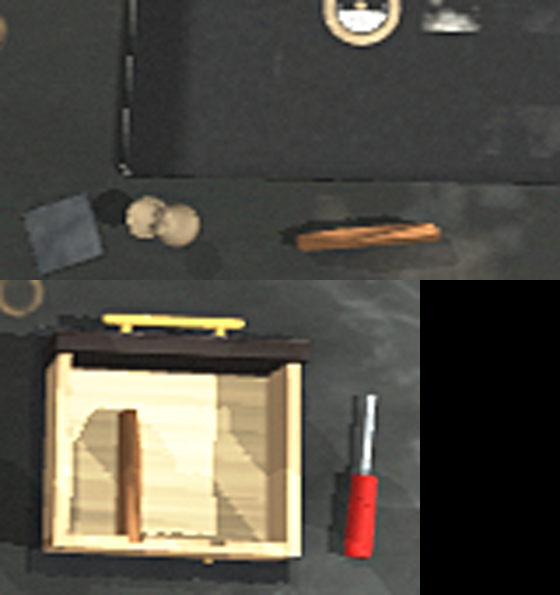

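The zoom shows the fin lying along world y, the fitted fin on the left of the drawer and the screw head at the back wall on the right. I'll move towards the fin and look from closer to tell its ends apart.

arm_command([
  [[-0.03,-0.023,0],0],
  [[-0.07,-0.055,0],0],
  [[-0.11,-0.086,0],0],
  [[-0.15,-0.118,0],0],
  [[-0.19,-0.149,0],0],
  [[-0.23,-0.18,0],0],
  [[-0.265,-0.208,0],0],
  [[-0.29,-0.227,0],0],
], fingers=0, grip_force=40)

```text
t: 1.0
eef_pos: [388.9, 301.0, 231.3]
tcp_rot: [0.139, 0.99, -0.0, 0.0]
contact_force: [0.5, 0.1, -0.6]
gripper_width: 1.0
gripper_force: 0.0
```

```bash
python3 - <<'E'
from h import *
s=env.get_state();print(s['t'],s['eef_pos'],s['tcp_rot'],s['q'])
c=cap('wrist','w1.png');print(proj(c,[433,245,0]),proj(c,[433,245,62]))
E
```

```text
1.0 [388.92503188 301.04364241 231.26453081] [ 1.39016753e-01  9.90289972e-01 -1.62862762e-04  2.95959615e-04] [ 5.07619221e-01 -2.74737501e-01  1.91473658e+00 -6.18216980e-04
  1.50131769e+00 -7.84197341e-01]
[227.29476568 199.61439629] [222.0995293  218.35461123]
```

View pics/w1.png

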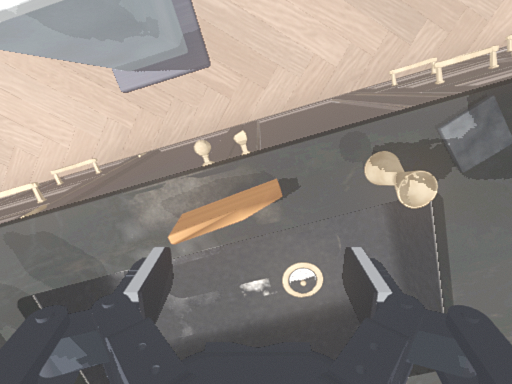

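The fin spans about (170,240) to (283,188). Its left end (world −y) looks pointed and its right end square, so I'll zoom in and measure.

```bash
python3 - <<'E'
from h import *
c=cap('wrist');im=c['pixels'][:,:,::-1];hsv=cv2.cvtColor(im,cv2.COLOR_BGR2HSV)
m=((hsv[...,0]<20)&(hsv[...,1]>100)&(hsv[...,2]>70)).astype('u1')*255
m[:,330:]=0;m[:165]=0;m[260:]=0
cs,_=cv2.findContours(m,cv2.RETR_EXTERNAL,cv2.CHAIN_APPROX_NONE);k=max(cs,key=cv2.contourArea)
p=cv2.approxPolyDP(k,2,True)[:,0]
for q in p: print(q,[ray(c,q,z)[:2].round(0) for z in (0,34,62)])
cr=cv2.resize(im[170:255,155:295],None,fx=5,fy=5,interpolation=cv2.INTER_CUBIC);cv2.imwrite('pics/z2.png',cr)
print(c['T'][:3,3])
E
```

```text
[278 177] [array([424., 315.]), array([414., 316.]), array([406., 316.])]
[184 212] [array([436., 180.]), array([425., 193.]), array([416., 203.])]
[170 234] [array([462., 150.]), array([448., 165.]), array([437., 178.])]
[172 240] [array([471., 149.]), array([457., 164.]), array([445., 177.])]
[177 241] [array([475., 155.]), array([460., 170.]), array([448., 182.])]
[244 217] [array([466., 256.]), array([452., 262.]), array([440., 267.])]
[283 193] [array([447., 316.]), array([435., 316.]), array([425., 317.])]
[314.38489554 319.34709798 372.84326731]
```

View pics/z2.png

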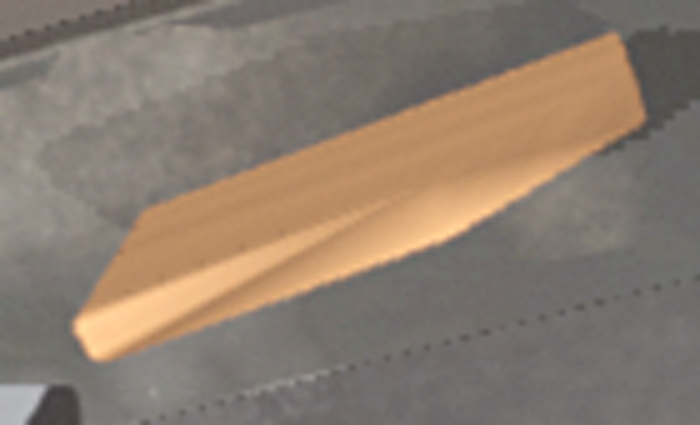

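The rays settle it: the square end is at world −y, near (443,178), and the sloping end is at +y. The fin axis is about 95° and its origin is near (437,247). Next I'll hover above the grasp point with the fingers across the thickness.

arm_command([
  [[-0.01,-0.007,0.01],0.14],
  [[-0.02,-0.015,0.02],0.285],
  [[-0.03,-0.022,0.03],0.43],
  [[-0.04,-0.03,0.04],0.575],
  [[-0.05,-0.037,0.05],0.72],
  [[-0.06,-0.044,0.06],0.865],
  [[-0.063,-0.046,0.06],1.01],
  [[-0.063,-0.046,0.06],1.15],
])

```text
t: 1.9
eef_pos: [435.3, 242.3, 170.5]
tcp_rot: [0.657, 0.754, -0.001, -0.0]
contact_force: [-0.2, 0.1, 0.4]
gripper_width: 1.004
gripper_force: 0.0
```

```bash
cat > fin.py <<'E'
from h import *
s=env.get_state();print(s['t'],s['eef_pos'],s['tcp_rot'].round(4))
c=cap('wrist','w2.png');im=c['pixels'][:,:,::-1];hsv=cv2.cvtColor(im,cv2.COLOR_BGR2HSV)
m=((hsv[...,0]<20)&(hsv[...,1]>90)&(hsv[...,2]>60)).astype('u1')*255
cs,_=cv2.findContours(m,cv2.RETR_EXTERNAL,cv2.CHAIN_APPROX_NONE)
u0=proj(c,[437,247,40]);print('pred',u0)
k=[k for k in cs if cv2.contourArea(k)>300 and cv2.pointPolygonTest(k,tuple(map(float,u0)),True)>-30]
for kk in k:
  p=cv2.approxPolyDP(kk,2,True)[:,0]
  for q in p: print(q,[ray(c,q,z)[:2].round(1) for z in (0,34,62)])
E
python3 fin.py
```

```text
1.9 [435.28294885 242.34568401 170.50705104] [ 6.566e-01  7.542e-01 -6.000e-04 -5.000e-04]
pred [258.6385647  174.48611894]
[254  97] [array([422.9, 315.3]), array([423.2, 315.8]), array([423.4, 316.2])]
[247 248] [array([437.6, 145.3]), array([436.3, 164.3]), array([435.2, 180. ])]
[250 251] [array([441.6, 141.8]), array([439.9, 161.2]), array([438.4, 177.2])]
[259 251] [array([452.2, 143.3]), array([449.3, 162.5]), array([446.9, 178.4])]
[267 162] [array([445.6, 251.3]), array([443.5, 258.7]), array([441.7, 264.9])]
[268  98] [array([436.9, 316.3]), array([435.7, 316.7]), array([434.7, 317. ])]
```

View pics/w2.png

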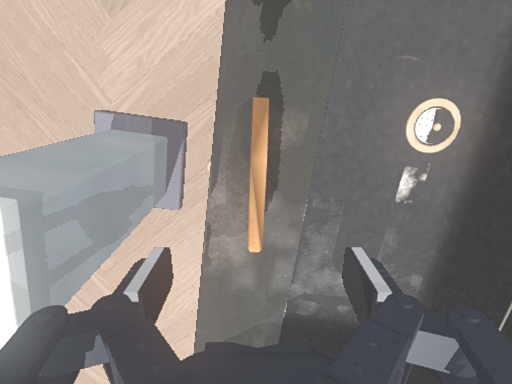

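This view confirms the fin from (254,97) down to (254,251), with its origin at about (436,247) and its axis at 95.4°. Now I'll descend and grip.

arm_command([
  [[-0.0035,0.001,0.02],0.044],
  [[-0.0035,0.001,0.045],0.044],
  [[-0.0035,0.001,0.07],0.044],
  [[-0.0035,0.001,0.095],0.044],
  [[-0.0035,0.001,0.115],0.044],
  [[-0.0035,0.001,0.135],0.044],
  [[-0.0035,0.001,0.148],0.044],
  [[-0.0035,0.001,0.15],0.044],
])

```text
t: 2.75
eef_pos: [435.6, 238.8, 19.4]
tcp_rot: [0.67, 0.742, -0.002, -0.001]
contact_force: [0.3, 0.5, -0.5]
gripper_width: 1.003
gripper_force: 0.0
```

arm_command([
  [[0,0,0],0],
  [[0,0,0],0],
  [[0,0,0],0],
  [[0,0,0],0],
  [[0,0,0],0],
  [[0,0,0],0],
  [[0,0,0],0],
  [[0,0,0],0],
], fingers=1, grip_force=70)

```text
t: 3.55
eef_pos: [437.9, 239.0, 22.0]
tcp_rot: [0.671, 0.742, 0.001, 0.0]
contact_force: [-0.0, -0.1, 4.6]
gripper_width: 0.153
gripper_force: 68.4
```

arm_command([
  [[0,0,-0.02],0],
  [[0,0,-0.06],0],
  [[-0.02,0,-0.1],0],
  [[-0.055,0.002,-0.13],0],
  [[-0.095,0.004,-0.14],0.05],
  [[-0.135,0.006,-0.14],0.13],
  [[-0.175,0.008,-0.14],0.23],
  [[-0.215,0.01,-0.14],0.34],
])

```text
t: 4.35
eef_pos: [468.0, 24.4, 160.7]
tcp_rot: [0.788, 0.616, -0.0, -0.0]
contact_force: [0.2, 0.6, -1.0]
gripper_width: 0.156
gripper_force: 68.1
```

```bash
cat > go.py <<'E'
from h import *
# usage: go.py x y z yawdeg(tool x) -> shift in tool axes, turn
s=env.get_state();t=np.array(list(map(float,sys.argv[1:5])))
M=R.from_quat(s['tcp_rot']).as_matrix();yaw=np.degrees(np.arctan2(M[1,0],M[0,0]))
print(s['t'],np.round(s['eef_pos'],1),'yaw',yaw.round(2),'F',np.round(s['contact_force'],1),'w',s['gripper_width'],'q',np.round(s['q'],2))
print('shift',(M.T@(t[:3]-s['eef_pos'])).round(1),'turn',np.radians(yaw-t[3]).round(3))
E
python3 go.py 526 -345 165 -1
```

```text
4.35 [468.   24.4 160.7] yaw 76.01 F [ 0.2  0.6 -1. ] w 0.15577367127415984 q [-0.11 -0.28  2.04  0.    1.38  0.14]
shift [-344.4  145.5   -4.4] turn 1.344
```

arm_command([
  [[-0.042,0.018,0],0.145],
  [[-0.086,0.036,-0.003],0.29],
  [[-0.13,0.055,-0.004],0.435],
  [[-0.174,0.073,-0.004],0.58],
  [[-0.218,0.092,-0.004],0.725],
  [[-0.262,0.11,-0.004],0.87],
  [[-0.305,0.128,-0.004],1.015],
  [[-0.34,0.144,-0.004],1.16],
])

```text
t: 5.15
eef_pos: [527.0, -340.8, 164.0]
tcp_rot: [0.997, 0.082, -0.001, -0.001]
contact_force: [-0.5, 0.0, -0.9]
gripper_width: 0.156
gripper_force: 68.1
```

```bash
python3 go.py 526 -345 165 -1
```

```text
5.15 [ 527.  -340.8  164. ] yaw 9.36 F [-0.5  0.  -0.9] w 0.15622331350186155 q [-0.69  0.11  1.67 -0.    1.37  0.71]
shift [-1.7  4.  -1. ] turn 0.181
```

arm_command([
  [[0,0.004,0],0.09],
  [[0,0.004,0],0.16],
  [[0,0.004,0],0.181],
  [[0,0.004,0],0.181],
  [[0,0.004,0],0.181],
  [[0,0.004,0],0.181],
  [[0,0.004,0],0.181],
  [[0,0.004,0],0.181],
])

```text
t: 5.95
eef_pos: [528.4, -342.4, 165.4]
tcp_rot: [1.0, -0.005, 0.0, 0.0]
contact_force: [0.0, -0.1, -0.5]
gripper_width: 0.158
gripper_force: 68.4
```

```bash
python3 - <<'E'
from h import *
s=env.get_state();print(s['t'],s['eef_pos'],s['tcp_rot'])
c=cap('wrist','w3.png');np.save('T3.npy',c['T'])
for P in ([439,-380,10],[445,-380,80],[439,-300,10]): print(P,proj(c,P))
cv2.imwrite('pics/w3b.png',cv2.resize(c['pixels'][:,:,::-1],(800,600),interpolation=cv2.INTER_CUBIC))
E
```

```text
5.95 [ 528.4456815  -342.37852539  165.39910659] [ 9.99988234e-01 -4.85022765e-03  5.26158216e-05  6.33721364e-05]
[439, -380, 10] [289.43792772 252.10260769]
[445, -380, 80] [297.57053979 285.78598915]
[439, -300, 10] [218.70146327 252.69382664]
```

View pics/w3b.png

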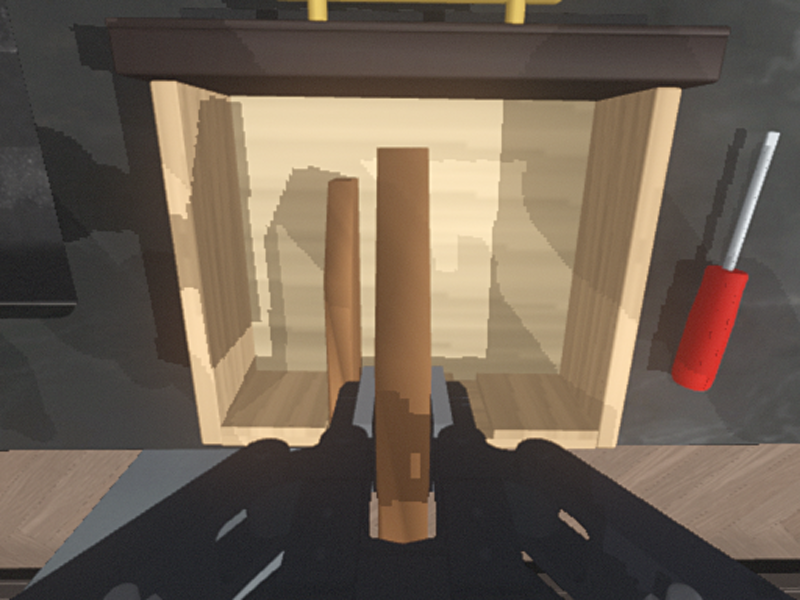

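The picture shows the open drawer from above. The left rim runs (150,82)-(203,444), the right rim (682,88)-(617,447), and the fitted fin is around (343,180-380). The held fin runs straight down the image at column ~403, and the fingers hide the housing. I'll fit rim lines for the drawer's y, yaw and x.

```bash
python3 - <<'E'
from h import *
im=cv2.imread('pics/w3.png');c=cap('wrist');c['T']=np.load('T3.npy')
g=cv2.GaussianBlur(im,(3,3),0).astype(float)
gray=g.sum(2)/3; sat=g[...,2]-g[...,0]
def edge(ch,fixed,lo,hi,sign,rows=True):
    v=ch[fixed,lo:hi] if rows else ch[lo:hi,fixed]
    d=sign*np.gradient(v);i=int(np.argmax(d))
    if 0<i<len(d)-1:
        a,b,e=d[i-1],d[i],d[i+1];i=i+(a-e)/(2*(a-2*b+e)+1e-9)
    return lo+i
def line(ch,fs,f,sign,rows,w=8):
    P=[]
    for k in fs:
        x=f(k);e=edge(ch,k,int(x-w),int(x+w),sign,rows);P.append((e,k) if rows else (k,e))
    P=np.array(P,'f4')
    for _ in range(3):
        vx,vy,x0,y0=cv2.fitLine(P,cv2.DIST_HUBER,0,.01,.01).ravel()
        r=abs((P[:,0]-x0)*vy-(P[:,1]-y0)*vx);P=P[r<max(1.0,2*np.median(r))]
    print(len(P),'rms',r.std().round(2)); return P
S=.64
L=line(gray,range(65,270,3),lambda r:S*(150+(r/S-82)*53/362),1,True)
Rr=line(gray,range(65,275,3),lambda r:S*(682-(r/S-88)*65/359),-1,True)
def W(P,z):
    Q=np.array([ray(c,p,z)[:2] for p in P]);k=np.polyfit(Q[:,0],Q[:,1],1);return k,Q
for z in (80,):
    kl,Q=W(L,z);kr,_=W(Rr,z)
    x=530;yl,yr=np.polyval(kl,x),np.polyval(kr,x)
    print('yaw L,R',np.degrees(np.arctan([kl[0],kr[0]])),'yL,yR',yl,yr,'w',yl-yr,'ctr',(yl+yr)/2)
# front-floor edge z=10, x=+92
F=line(gray,list(range(165,310,4)),lambda u:S*(95+(u/S-200)*.01),1,False,7)
Q=np.array([ray(c,p,10)[:2] for p in F]);k=np.polyfit(Q[:,1],Q[:,0],1);print('front inner x at y=-342',np.polyval(k,-342),'slope deg',np.degrees(np.arctan(k[0])))
B=line(gray,list(range(145,200,3))+list(range(325,380,3)),lambda u:S*(430),1,False,6)
Q=np.array([ray(c,p,80)[:2] for p in B]);k=np.polyfit(Q[:,1],Q[:,0],1);print('back inner rim x at -342',np.polyval(k,-342),np.degrees(np.arctan(k[0])))
# held fin edges; top z = bottom+62 for rows>? ; bottom = 165.4-20.5
hl=line(gray,range(110,230,3),lambda r:S*(377),-1,True,6);hr=line(gray,range(110,230,3),lambda r:S*(430),1,True,6)
print(hl[::8],hr[::8])
print('fin sl. end L/R',ray(c,(S*377,S*148),145+34),ray(c,(S*429,S*148),145+34))
for P in (hl,hr):
    q=[p for p in P if p[1]>170]
    if q: K,Q=W(q,207);print('held side y',np.polyval(K,540),np.polyval(K,520),np.degrees(np.arctan(K[0])))
print('ff', [ray(c,(S*u,S*180),10+34).round(1) for u in (329,358)])
E
```

```text
69 rms 0.05
70 rms 0.03
yaw L,R [-1.22252244 -1.30795856] yL,yR -230.3325797786681 -468.41546326386924 w 238.08288348520114 ctr -349.3740215212687
37 rms 0.05
front inner x at y=-342 637.0935234311028 slope deg 1.3048260982603939
38 rms 0.05
back inner rim x at -342 457.71662674104306 1.2629056142310788
40 rms 0.04
40 rms 0.06
[[240.80846 110.     ]
 [240.3038  134.     ]
 [240.01479 158.     ]
 [239.76776 182.     ]
 [239.61891 206.     ]] [[274.04218 110.     ]
 [274.29507 134.     ]
 [274.7039  158.     ]
 [274.92203 182.     ]
 [275.11984 206.     ]]
fin sl. end L/R [ 609.61370982 -338.77288086  179.        ] [ 609.48267219 -352.4451267   179.        ]
held side y -337.3350423292161 -336.54621842510744 -2.2586433218871416
held side y -352.00538582936565 -352.35418481502734 0.9991342008920313
ff [array([ 592.4, -304.9,   44. ]), array([ 592.3, -320.9,   44. ])]
```

Drawer origin is about (545.2,-349.7) with yaw −1.27°. Measured against the held fin, which cancels the camera offset, the sideways shift needed is about 45 mm. I'll go over and lower partway, keeping ~18 mm off the back wall.

arm_command([
  [[0.004,0.015,0],0.012],
  [[0.008,0.032,0],0.012],
  [[0.008,0.045,0],0.012],
  [[0.008,0.045,0.005],0.012],
  [[0.008,0.045,0.03],0.012],
  [[0.008,0.045,0.06],0.012],
  [[0.008,0.045,0.085],0.012],
  [[0.008,0.045,0.1],0.012],
])

```text
t: 6.85
eef_pos: [534.5, -386.3, 62.0]
tcp_rot: [1.0, -0.011, -0.002, -0.002]
contact_force: [0.1, 0.2, -0.4]
gripper_width: 0.154
gripper_force: 68.4
```

```bash
python3 - <<'E'
from h import *
s=env.get_state();print(s['t'],s['eef_pos'],s['tcp_rot'],s['contact_force'])
c=cap('wrist','w4.png');np.save('T4.npy',c['T'])
for P in ([450.3,-387.6,10],[456,-387.6,80]): print(P,proj(c,P)/.64)
cv2.imwrite('pics/w4b.png',cv2.resize(c['pixels'][:,:,::-1],(800,600),interpolation=cv2.INTER_CUBIC))
E
```

```text
6.85 [ 534.51383052 -386.2946774    61.99414737] [ 0.99993458 -0.01120773 -0.00165893 -0.00157256] [ 0.0833067   0.1652882  -0.42893856]
[450.3, -387.6, 10] [404.36924218 488.21219433]
[456, -387.6, 80] [404.28309686 611.63410191]
```

View pics/w4b.png

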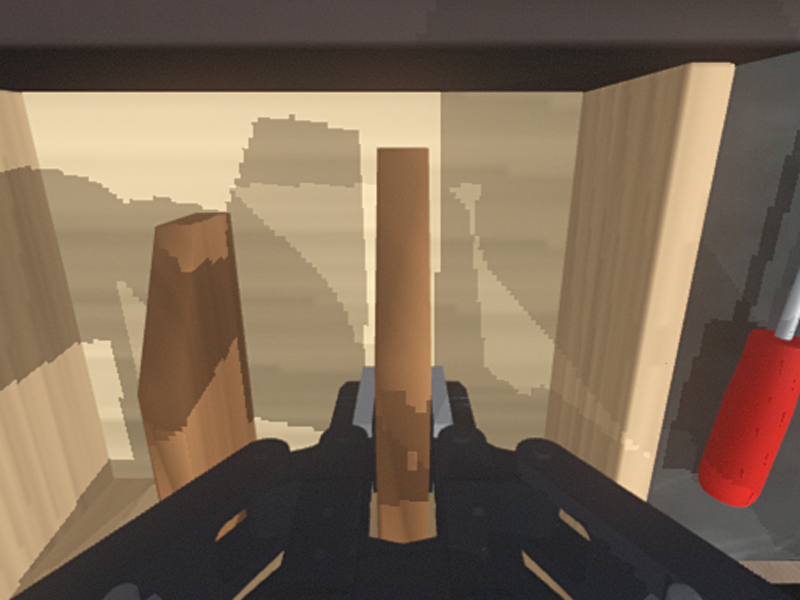

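The fitted fin is seen obliquely: its foot corner is at about (230,213) and its top-left corner at (155,227). The held fin is centred at column 403. Both corners give the fitted fin's centreline, which I'll compare with the held fin.

```bash
python3 - <<'E'
from h import *
c=cap('wrist');c['T']=np.load('T4.npy');S=.64
r=lambda u,v,z:ray(c,(S*u,S*v),z).round(1)
print('ff foot right front (y=ctr-7)',r(230,213,10),' foot right back',r(247,380,10))
print('ff top left (y=ctr+7)',r(155,227,44),' break left z72',r(138,395,72))
print('right wall foot front (drawer 92,-108)',r(583,92,10),'rim inner R',r(693,63,80),'rim outer R',r(735,65,80),r(648,500,80))
print('held end ctr', r(403,148,62-20.5+34),' at top back',r(403,400,62-20.5+62))
th=np.radians(-1.27);Rm=np.array([[np.cos(th),-np.sin(th)],[np.sin(th),np.cos(th)]])
for n,p in (('ff footR front',(46,33)),('ffTL',(46,47)),('break',(-4,47)),('wall',(92,-108)),('rim in',(92,-108)),('rim out',(92,-120))): print(n,(Rm@p+[545.2,-349.7]).round(1))
E
python3 go.py 536 -387.5 40 -1.27
```

```text
ff foot right front (y=ctr-7) [ 591.  -318.2   10. ]  foot right back [ 513.5 -315.3   10. ]
ff top left (y=ctr+7) [ 591.3 -304.3   44. ]  break left z72 [ 541.9 -303.7   72. ]
right wall foot front (drawer 92,-108) [ 633.9 -459.8   10. ] rim inner R [ 633.5 -460.5   80. ] rim outer R [ 632.9 -470.6   80. ] [ 504.3 -468.4   80. ]
held end ctr [ 615.6 -390.6   75.5]  at top back [ 557.1 -389.4  103.5]
ff footR front [ 591.9 -317.7]
ffTL [ 592.2 -303.7]
break [ 542.2 -302.6]
wall [ 634.8 -459.7]
rim in [ 634.8 -459.7]
rim out [ 634.5 -471.7]
6.95 [ 534.2 -386.    61.9] yaw -1.28 F [-0.4  0.6 -1.2] w 0.15418671170945863 q [-0.74  0.29  1.65  0.    1.21  0.85]
shift [ 1.9  1.5 21.8] turn -0.0
```

The close view agrees with the drawer model. The held fin needs 1.2 mm more toward −y, the yaw is right, and there is ~26 mm to the groove bottom. Now I'll lower it to near the floor.

arm_command([
  [[0,0.0012,0.004],0],
  [[0,0.0012,0.01],0],
  [[0,0.0012,0.016],0],
  [[0,0.0012,0.022],0],
  [[0,0.0012,0.026],0],
  [[0,0.0012,0.028],0],
  [[0,0.0012,0.029],0],
  [[0,0.0012,0.029],0],
])

```text
t: 7.75
eef_pos: [535.9, -388.8, 36.2]
tcp_rot: [1.0, -0.011, -0.0, -0.0]
contact_force: [-0.4, 0.5, -0.9]
gripper_width: 0.153
gripper_force: 68.4
```

arm_command([
  [[0,0,0.0005],0],
  [[0,0,0.001],0],
  [[0,0,0.001],0],
  [[0,0,0.0015],0],
  [[0,0,0.0015],0],
  [[0,0,0.0015],0],
  [[0,0,0.0015],0],
  [[0,0,0.0015],0],
])

```text
t: 8.55
eef_pos: [535.9, -388.8, 34.8]
tcp_rot: [1.0, -0.011, 0.0, 0.0]
contact_force: [1.1, -0.3, -1.2]
gripper_width: 0.152
gripper_force: 68.4
```

arm_command([
  [[0,0,0.0005],0],
  [[0,0,0.001],0],
  [[0,0,0.001],0],
  [[0,0,0.0015],0],
  [[0,0,0.002],0],
  [[0,0,0.002],0],
  [[0,0,0.002],0],
  [[0,0,0.002],0],
])

```text
t: 9.35
eef_pos: [535.9, -388.8, 32.8]
tcp_rot: [1.0, -0.011, 0.0, -0.0]
contact_force: [-0.3, 0.3, -1.4]
gripper_width: 0.16
gripper_force: 68.4
```

arm_command([
  [[0,0,0.0005],0],
  [[0,0,0.0005],0],
  [[0,0,0.001],0],
  [[0,0,0.001],0],
  [[0,0,0.001],0],
  [[0,0,0.001],0],
  [[0,0,0.001],0],
  [[0,0,0.001],0],
])

```text
t: 10.15
eef_pos: [535.9, -388.9, 32.1]
tcp_rot: [1.0, -0.011, 0.0, 0.0]
contact_force: [-1.8, 1.1, 2.4]
gripper_width: 0.156
gripper_force: 68.9
```

The fin has touched the floor (~3 N). Next I'll slide it toward the back wall.

arm_command([
  [[-0.002,0,0],0],
  [[-0.004,0,0],0],
  [[-0.006,0,0],0],
  [[-0.008,0,0],0],
  [[-0.01,0,0],0],
  [[-0.012,0,0],0],
  [[-0.014,0,0],0],
  [[-0.015,0,0],0],
])

```text
t: 10.95
eef_pos: [520.9, -388.6, 32.1]
tcp_rot: [1.0, -0.011, 0.0, 0.0]
contact_force: [3.5, 0.0, 3.1]
gripper_width: 0.155
gripper_force: 68.9
```

arm_command([
  [[-0.0005,0,0],0],
  [[-0.001,0,0],0],
  [[-0.0015,0,0],0],
  [[-0.002,0,0],0],
  [[-0.0025,0,0],0],
  [[-0.003,0,0],0],
  [[-0.0035,0,0],0],
  [[-0.004,0,0],0],
])

```text
t: 11.75
eef_pos: [517.1, -388.5, 32.1]
tcp_rot: [1.0, -0.011, 0.0, 0.0]
contact_force: [4.3, -0.3, 5.8]
gripper_width: 0.153
gripper_force: 69.1
```

arm_command([
  [[-0.0005,0,0],0],
  [[-0.001,0,0],0],
  [[-0.0015,0,0],0],
  [[-0.002,0,0],0],
  [[-0.0025,0,0],0],
  [[-0.003,0,0],0],
  [[-0.003,0,0],0],
  [[-0.003,0,0],0],
])

```text
t: 12.55
eef_pos: [514.0, -388.5, 32.0]
tcp_rot: [1.0, -0.011, 0.0, 0.0]
contact_force: [4.5, 0.2, 4.9]
gripper_width: 0.157
gripper_force: 69.3
```

```bash
python3 - <<'E'
from h import *
s=env.get_state();print(s['t'],s['eef_pos'],s['contact_force'],s['ft_torque'])
E
```

```text
12.55 [ 513.99994777 -388.47920882   32.04262113] [4.52473199 0.21421116 4.93052072] [-0.02775674 -0.55818494 -0.00685371]
```

arm_command([
  [[0,0,-0.0004],0],
  [[-0.0005,0,-0.0004],0],
  [[-0.001,0,-0.0004],0],
  [[-0.0015,0,-0.0004],0],
  [[-0.002,0,-0.0004],0],
  [[-0.0025,0,-0.0004],0],
  [[-0.0025,0,-0.0004],0],
  [[-0.0025,0,-0.0004],0],
])

```text
t: 13.35
eef_pos: [511.2, -388.2, 32.0]
tcp_rot: [1.0, -0.011, -0.0, -0.0]
contact_force: [3.3, -0.4, 3.1]
gripper_width: 0.156
gripper_force: 69.1
```

arm_command([
  [[-0.0005,0,0],0],
  [[-0.0005,0,0],0],
  [[-0.001,0,0],0],
  [[-0.001,0,0],0],
  [[-0.0015,0,0],0],
  [[-0.0015,0,0],0],
  [[-0.0015,0,0],0],
  [[-0.0015,0,0],0],
])

```text
t: 14.15
eef_pos: [509.7, -388.2, 32.1]
tcp_rot: [1.0, -0.011, -0.0, -0.0]
contact_force: [1.9, 0.1, 3.4]
gripper_width: 0.158
gripper_force: 69.1
```

arm_command([
  [[-0.0005,0,0],0],
  [[-0.0005,0,0],0],
  [[-0.001,0,0],0],
  [[-0.001,0,0],0],
  [[-0.0015,0,0],0],
  [[-0.0015,0,0],0],
  [[-0.0015,0,0],0],
  [[-0.0015,0,0],0],
])

```text
t: 14.95
eef_pos: [508.3, -388.1, 32.1]
tcp_rot: [1.0, -0.011, -0.0, -0.0]
contact_force: [2.8, 0.0, 1.4]
gripper_width: 0.158
gripper_force: 68.9
```

```bash
python3 - <<'E'
from h import *
s=env.get_state();print(s['t'],s['eef_pos'],s['contact_force'],s['ft_torque'])
c=cap('wrist','w5.png');cv2.imwrite('pics/w5b.png',cv2.resize(c['pixels'][:,:,::-1],(800,600)));np.save('T5.npy',c['T'])
r=lambda u,v,z:ray(c,(.64*u,.64*v),z).round(1)
print(r(403,148,10+34))
E
```

```text
14.95 [ 508.32585349 -388.14855159   32.0778312 ] [2.79726075 0.02525463 1.44135612] [-0.00678694 -0.36514403  0.02107322]
[ 589.4 -392.4   44. ]
```

View pics/w5b.png

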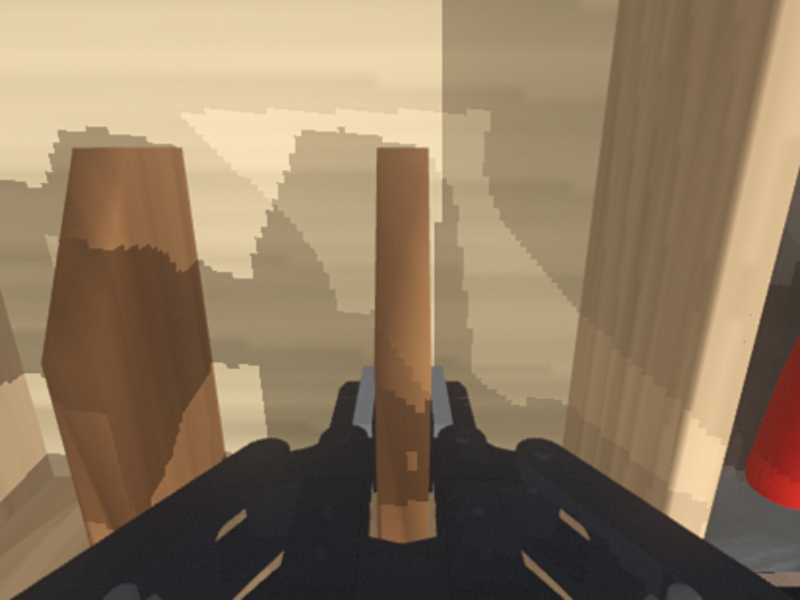

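The ends of the held and fitted fins are now level at row 148, so the square end is at or within ~1 mm of the groove bottom. I'll push gently until the force rises.

arm_command([
  [[-0.0003,0,0],0],
  [[-0.0005,0,0],0],
  [[-0.0008,0,0],0],
  [[-0.001,0,0],0],
  [[-0.001,0,0],0],
  [[-0.001,0,0],0],
  [[-0.001,0,0],0],
  [[-0.001,0,0],0],
])

```text
t: 15.8
eef_pos: [508.3, -388.2, 32.2]
tcp_rot: [1.0, -0.011, 0.001, 0.0]
contact_force: [6.9, 0.3, -1.0]
gripper_width: 0.158
gripper_force: 68.5
```

```bash
python3 - <<'E'
from h import *
s=env.get_state();print(s['t'],s['eef_pos'],s['contact_force'],s['ft_torque'])
c=cap('wrist');c['T']=np.load('T5.npy')
r=lambda u,v,z:ray(c,(.64*u,.64*v),z).round(1)
print('ff TL',r(74,149,44),'ff foot R',r(182,148,10),'held L,R',r(377,148,44),r(429,148,44),'wall foot R',r(592,250,10))
E
```

```text
15.8 [ 508.32820011 -388.16862837   32.16854636] [ 6.87471938  0.34419001 -0.99776077] [-0.05758655 -0.98132136 -0.01161553]
ff TL [ 591.1 -304.7   44. ] ff foot R [ 590.8 -318.2   10. ] held L,R [ 589.6 -385.5   44. ] [ 589.3 -399.3   44. ] wall foot R [ 552.8 -459.6   10. ]
```

arm_command([
  [[-0.0003,0,0],0],
  [[-0.0005,0,0],0],
  [[-0.0008,0,0],0],
  [[-0.0008,0,0],0],
  [[-0.0008,0,0],0],
  [[-0.0008,0,0],0],
  [[-0.0008,0,0],0],
  [[-0.0008,0,0],0],
])

```text
t: 16.65
eef_pos: [508.4, -388.2, 32.3]
tcp_rot: [1.0, -0.011, 0.002, 0.0]
contact_force: [9.8, -0.5, -3.0]
gripper_width: 0.156
gripper_force: 68.4
```

arm_command([
  [[0,0,0],0],
  [[0,0,0],0],
  [[0,0,0],0],
  [[0,0,0],0],
  [[0,0,0],0],
  [[0,0,0],0],
  [[0,0,0],0],
  [[0,0,0],0],
])

```text
t: 17.45
eef_pos: [508.4, -388.2, 32.3]
tcp_rot: [1.0, -0.011, 0.002, 0.0]
contact_force: [8.9, -0.1, -1.9]
gripper_width: 0.15
gripper_force: 68.4
```

```bash
python3 - <<'E'
from h import *
F=[]
for i in range(6):
    c=vision.capture('wrist');s=env.get_state();F.append(s['contact_force'])
print(np.mean(F,0),np.std(F,0),s['gripper_force'],s['t'])
if 7.5<np.mean(F,0)[0]<13: print(env.job_done())
E
```

```text
[ 9.87839221 -0.41563867 -2.49408982] [0.45311782 0.45338935 0.59937373] 68.35368633270264 17.75
the job is handed in; nothing more can be done
None
```

The fin is in the empty housing, standing on the drawer floor with its square end home, still gripped (about 68 N) and pressed against the back wall at about 9.9 N; I handed the job in at about 17.8 s, but no pass or fail result came back.

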